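Hang the feed pail on the spring-gate hook

ROBOT

A 7-joint arm with a two-finger parallel gripper is mounted at the origin on a cart in front of the work surface, level with it; the furniture and walls round the work are solid. World frame = base frame: x ahead of the robot, y to its left, z up, the work surface at z = 0. Lengths are in m, angles in rad, forces in N, time in s.
With the tool pointing down it reaches from about 0.4 to 0.75 m from the base axis. Payload 19.5 kg.
Tool frame: the origin (TCP) lies midway between the tips of the shut fingers; the grasp point (between the pads) lies 19 mm behind it; z points along the fingers, y is the direction in which the jaws open and shut (so a half turn about z gives the same grasp; the last joint's range is limited). The gripper opens to 85 mm and grips with 20 to 120 N. Pads are 22 mm wide; open, the fingers measure 114 mm over their backs; the gripper's body (76 mm by 85 mm) begins 54 mm behind the grasp point. The pads swing forward as they close: fully open they stand 13 mm farther back than shut.
Start: joints at [1.255, 0.707, -0.028, 1.485, 0.022, 0.951, -0.075], TCP at [0.155, -0.554, 0.231] pointing down, gripper open.
Joint ranges: [-2.71, 2.71], [-0.32, 2.16], [-1.57, 1.52], [0, 2.45], [-1.46, 4.6], [0, 2.02], [-2.83, 2.83]. Speed limits (rad/s): [1.89, 1.89, 2.57, 2.57, 3.01, 3.01, 3.01].

INTERFACE

Orientations are given as a unit quaternion [x, y, z, w].
In Python, from rig import get_obs, snapshot, finish_job gives the robot as it stands.
- The arm moves only by the shell command python3 -m handwheel 'ROWS' [OPENING]. ROWS is a JSON object of lists of equal length, an entry for each row: "xyz": the shift along the tool's x, y, z in units of 25 mm (1.0 is 25 mm), a list of three; "rot": the turn, a rotation vector about the tool's x, y, z in rad, a list of three. In form: {"xyz": [[x, y, z], ...], "rot": [[wx, wy, wz], ...]}. A call has 1 to 5 rows; each row shifts and turns the commanded pose from where the row before left it, along the tool's axes as they then stand; what a row does not reach is not made up. A row lasts 1/12 s, in which the tool goes at most 41.7 mm and 7.16 degrees, less where a joint would pass 70% of its speed; a pose out of reach is approached as far as the arm can. A call is refused whole if a number of a shift passes 1 or a number of a turn 0.125, either way. A call with a gripper value outside its range is refused whole. OPENING is the closure, from -1 (fully open) to 1 (shut), set as the call begins (- or left out, the last holds). The fingers move at their own pace and stop on an object; the grip force is fixed at half the most. Time passes only in rows, so rows that do not move let the fingers close. It gives the time, the measured TCP pose, the force and the opening at its end, in the units of the state.
- get_obs(): the state, without advancing time (a new reading comes with each control period).
- snapshot(name): name is "side" or "top"; returns a dict with "color" (400x640x3 uint8, red, green, blue), "range_z" (400x640 float32, m along the optical axis (not along the pixel's ray), 0 where there is no reading), "vfov" (degrees; the focal length in pixels is half the picture's height over the tangent of half this angle, whatever the lens; pixels are square), "cx", "cy" (the principal point, pixels), "pose" (4x4, takes a point from camera to world coordinates). Camera axes: x right, y down, z forward; pixel columns grow to the right and rows downward; lengths in m; the calibration is good to about 2 mm. A picture is of the moment at which its call begins.
- finish_job(): hands the job in, once; it reports no verdict.
The state is a dict: "time": time; "joints": joint angles; "qvel": joint speeds; "joint_torque": joint torques, N m; "tool_pos": TCP position; "ee_rot": TCP orientation; "ft_force": force on the tool from outside, world axes, zero at the start; "wrist_torque": the same for the moment, N m; "finger_gap": finger opening in m.
Only numpy, scipy, OpenCV 4.12 (cv2) and the standard library are available. Lean on these libraries where they do the work, as an engineer would, in place of code of your own. Each camera call takes 0.05 s, during which the arm holds its last target.

TASK

Hang the small feed pail on the bench stand: raise its flat-lying bail upright while the pail still stands on the table, then lift the pail by the bail and push the middle of the bail down past the hook's spring gate until it sits at the bottom of the hook and the gate has snapped shut above it. Let go only once the hook carries the pail. Keep the pail upright, press on the hook no harder than its gate needs, and do not disturb the things standing around.

Things in the scene. Friction and masses are not known exactly. Their poses are not given: they have to be found in the camera images.
- pail: Empty round sheet-metal feed pail, 60 mm tall, 92 mm across the rim (84 mm at the foot, wall 3 mm), 0.33 to 0.47 kg; two metal ears rise 20 mm above the rim at its y = +-48 mm. Origin: centre of the underside; z up through the mouth, y along the line between the ears. The bail starts lying out over the rim on the pail's -x side.
- pail_mid (a point): Centre of the pail, 30 mm above its underside (axes as the pail's). The way to it: the brooder's clear door stands open at the front right of the work, a fixed upright pane with its top 455 mm above the table; a hand parked on its far side passes above it, close in to the robot (within 0.45 m of the base axis), as a wire shelf hangs 740 mm up at x over 0.61 m.
- pail_pivot (a point): Middle of the bail's pivot axis, on the pail's axis 72 mm above its underside; the pivot axis is the pail's y axis.
- crown (a point): Middle of the bail's crown. Bail: square U of 6 mm wire, 116 mm wide outside; its crown is parallel to the pivot axis, 105 mm from it, and carries a black grip tube 10 mm thick, 78 mm long, that turns freely on the wire. The hook takes the tube's middle: grip it across, about 26 mm to one side, fingertips no more than 10 mm below its axis, so that the gripper's body clears the hook.
- bail (a joint): Angle of the bail on the pail, rad: 0 flat (crown level with the pivot, on the pail's -x side), 1.57 upright, 3.14 flat on the other side. Starts at 0 to 0.25; slight friction holds it where it is put. The grip tube turns on the wire, so the hand need not turn with the bail.
- stand: Bench stand screwed to the table, with an upturned U hook of 8 mm rod. Origin: on the table right below the hook's seat; z up. The hook lies in the stand's x-z plane, inner faces at x = +-13 mm, so the crown must lie along the stand's y. Its height is set anew each time and not measured: the seated grip tube's axis is 215 to 239 mm above the table.
- post_foot (a point): Foot of the stand's post, 85 mm to +x of the stand's origin, on the foot plate (120 x 130 x 12 mm). An arm runs from the post's top to -x into the hook. Above the seated tube's axis: post-side limb to 40 mm, tip (at -x) to 50 mm, gate to 38 mm, post and arm under 5 mm; hook's underside 13 mm below. Bring the bail in from -x, the hook passing through its window.
- gate (a joint): Spring gate, rad: steel tongue 28 mm long, 9 mm wide, hinged on the post-side limb, spanning the hook's mouth. 0 shut; grows as its free end at -x is pressed down. The pail's weight opens it only part way (0.08 or more); pressed in mid-mouth it takes about 10 N in all and opens to about 1.15, then the tube slips past, 10 to 16 mm above the seat, and it snaps to 0. 25 N harms the hook.
- food_cup: Bystander: small clear cup with yellow mash, 42 mm wide, 38 mm tall. Origin: centre of the underside.
- nail_brush: Bystander: purple nail brush with bow handle, 30 x 86 x 55 mm. Origin: centre of the underside.
- forceps: Bystander: steel forceps lying flat, 15 x 131 x 10 mm. Origin: centre of the underside.

How it is judged:
By the outcome, as a careful person would: the job done as asked, in the order asked, and still so for the second after the job is handed in, with the robot touching nothing.
It also fails if it takes over 67 s, if anything falls off the work surface, if the arm or the gripper's body presses on something with over 40 N, if the wrist force passes 120 N, or if a joint passes its speed limit or range.

## Working session

There is one attempt and no reset: what is moved stays moved. The work goes in short steps, Python scripts to look and compute and a shell command to move; the robot and the scene stay as the last step left them, time stands still between calls to the robot, and variables do not carry over. Pictures are saved under pics/ and viewed, and the job is handed in when it is done.

```bash
ls; mkdir -p pics
cat > h.py <<'E'
import numpy as np, cv2
from rig import get_obs, snapshot
def snap(n,f):
    s=snapshot(n); cv2.imwrite('pics/'+f,s['color'][:,:,::-1]); np.savez('pics/'+f[:-4]+'.npz',**s); return s
def foc(s): return 200/np.tan(np.radians(s['vfov'])/2)
def pt(s,u,v,d=None):
    f=foc(s); d=s['range_z'][int(v),int(u)] if d is None else d
    p=np.array([(u-s['cx'])/f*d,(v-s['cy'])/f*d,d,1]); return (s['pose']@p)[:3]
def cloud(s):
    f=foc(s); v,u=np.mgrid[0:400,0:640]; d=s['range_z']
    P=np.stack([(u-s['cx'])/f*d,(v-s['cy'])/f*d,d,np.ones_like(d)],-1)
    return (P@s['pose'].T)[...,:3]
def plane(s,u,v,z):
    o=s['pose'][:3,3]; r=pt(s,u,v,1.)-o; return o+r*(z-o[2])/r[2]
E
python3 - <<'E'
from h import *
o=get_obs(); print({k:np.round(v,3) for k,v in o.items()})
for n in('side','top'):
    s=snap(n,n+'0.png'); print(n,s['vfov'],s['cx'],s['cy'],np.round(s['pose'],3))
E
```

```text
pics
{'time': np.float64(0.0), 'joints': array([ 1.255,  0.707, -0.028,  1.485,  0.022,  0.951, -0.075]), 'qvel': array([-0.001,  0.001,  0.001, -0.001,  0.001,  0.   ,  0.001]), 'joint_torque': array([-1.0000e-03, -8.8322e+01,  1.2340e+00, -2.3616e+01,  1.7000e-02,
        7.0000e-03,  0.0000e+00]), 'tool_pos': array([ 0.155, -0.553,  0.231]), 'ee_rot': array([ 0.991,  0.136, -0.   , -0.001]), 'ft_force': array([0.661, 0.334, 0.245]), 'wrist_torque': array([ 0.003, -0.054,  0.029]), 'finger_gap': np.float64(0.085)}
side 53.93195571284765 331.8471627981464 199.2096659494045 [[ 0.967 -0.18   0.182  0.458]
 [-0.256 -0.635  0.729 -0.678]
 [-0.016 -0.751 -0.66   0.867]
 [ 0.     0.     0.     1.   ]]
top 46.99545852940922 318.05831243762077 200.59094369728004 [[ 0.206 -0.915  0.347  0.133]
 [-0.979 -0.193  0.07  -0.012]
 [ 0.003 -0.354 -0.935  1.572]
 [ 0.     0.     0.     1.   ]]
```

View pics/side0.png

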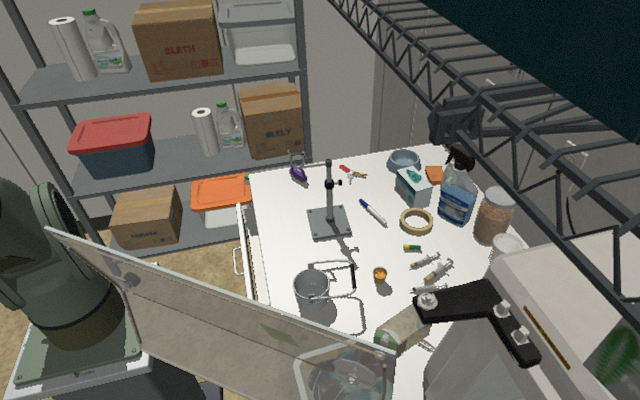

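View pics/top0.png

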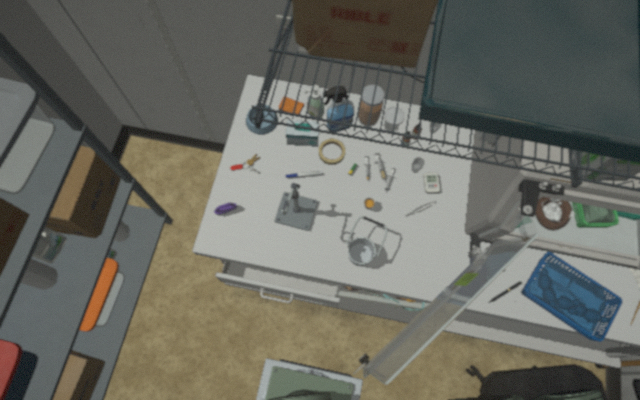

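Run:
```python
import cv2
a=cv2.imread('pics/side0.png')[145:345,270:470]; cv2.imwrite('pics/s0c.png',cv2.resize(a,None,fx=3,fy=3,interpolation=2))
a=cv2.imread('pics/top0.png')[150:290,210:450]; cv2.imwrite('pics/t0c.png',cv2.resize(a,None,fx=3.3,fy=3.3,interpolation=2))
```

```text
(no output)
```

View pics/s0c.png

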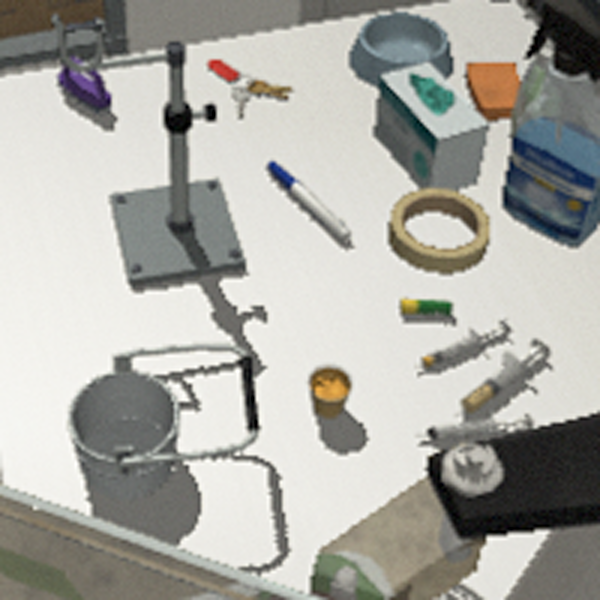

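View pics/t0c.png

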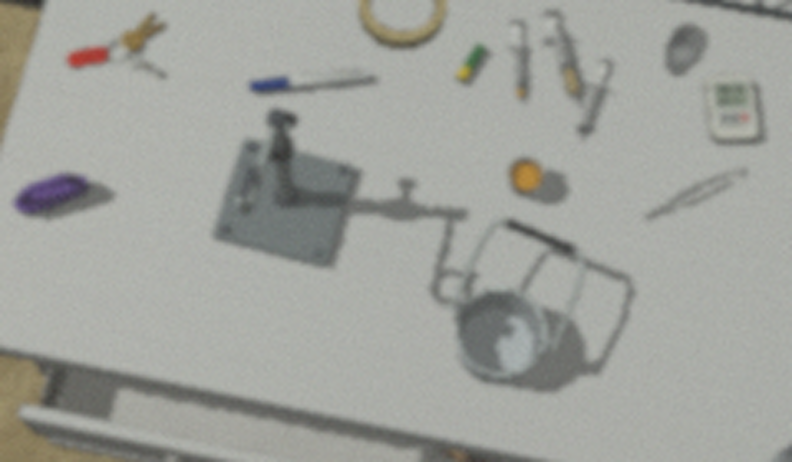

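Run:
```python
from h import *
s=np.load('pics/side0.npz'); t=np.load('pics/top0.npz')
for n,d,(r0,r1,c0,c1) in(('s',s,(145,345,270,470)),('t',t,(150,290,210,450))):
    Z=cloud(d)[...,2]; Z=np.where(d['range_z']>0,Z,-.05)
    z=np.clip(Z/.3*220+30,0,255).astype(np.uint8)[r0:r1,c0:c1]
    k=3 if n=='s' else 3.3
    cv2.imwrite(f'pics/{n}z.png',cv2.resize(cv2.applyColorMap(z,cv2.COLORMAP_JET),None,fx=k,fy=k,interpolation=0))
a=s['color'][150:250,240:380,::-1]
g=cv2.createCLAHE(4,(4,4)).apply(cv2.cvtColor(a.copy(),cv2.COLOR_BGR2GRAY)); cv2.imwrite('pics/s0d.png',cv2.resize(g,None,fx=5.5,fy=5.5,interpolation=2))
```

```text
(no output)
```

View pics/sz.png

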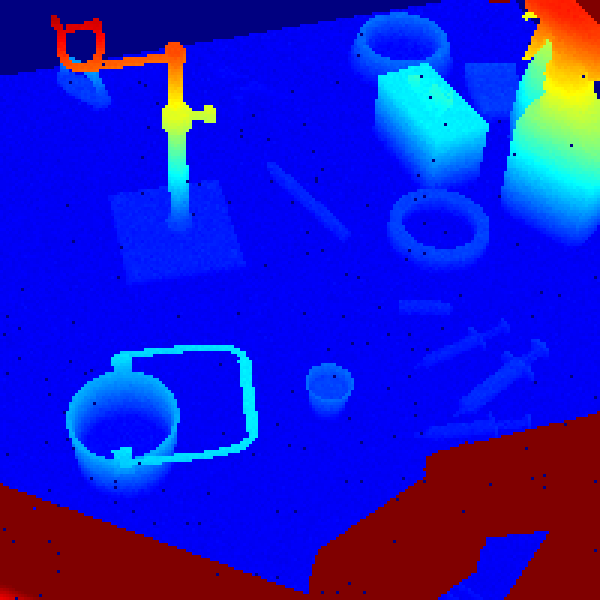

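View pics/tz.png

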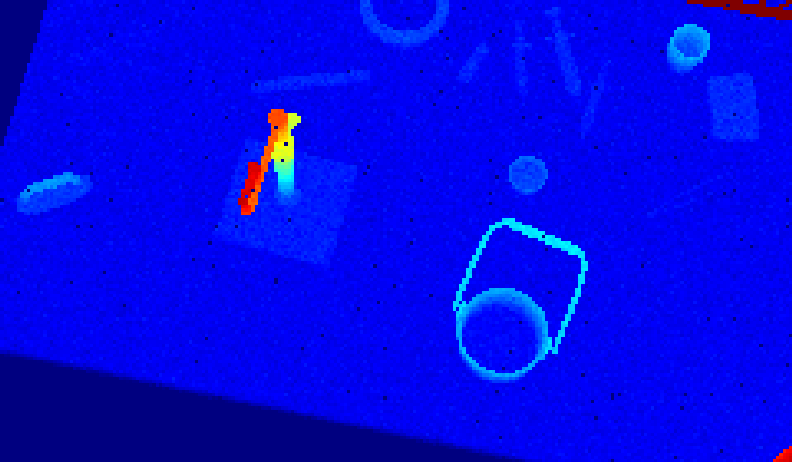

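View pics/s0d.png

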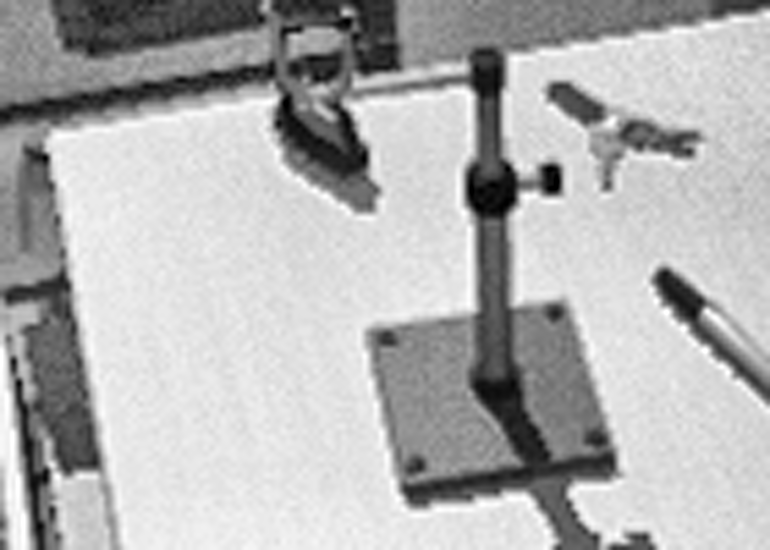

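Run:
```python
from h import *
from scipy.optimize import least_squares
s=np.load('pics/side0.npz'); t=np.load('pics/top0.npz')
for n,d in(('s',s),('t',t)):
    P=cloud(d); ok=d['range_z']>0; col=d['color'].astype(int)
    m=ok&(P[...,0]>.35)&(P[...,0]<.75)
    tab=P[m&(abs(P[...,2])<.006)&(P[...,1]<.15)&(P[...,1]>-.3)]; print(n,'table z',np.median(tab[:,2]))
    # hook & arm
    h=m&(P[...,2]>.2)&(P[...,2]<.32)&(P[...,1]>0)&(P[...,1]<.35)&(P[...,0]<.75)
    Q=P[h]; print('hook n',len(Q)); print(np.round(Q[np.argsort(Q[:,0])][::max(1,len(Q)//25)],3))
    # pail rim/wire
    w=m&(P[...,2]>.062)&(P[...,2]<.13)&(P[...,1]>-.25)&(P[...,1]<.05)&(P[...,0]<.7)
    Q=P[w]; print('bail n',len(Q), Q.min(0),Q.max(0))
    R=P[m&(abs(P[...,2]-.058)<.006)&(P[...,1]>-.25)&(P[...,1]<.1)&(P[...,0]<.62)]
    f=least_squares(lambda p:np.hypot(R[:,0]-p[0],R[:,1]-p[1])-p[2],[R[:,0].mean(),R[:,1].mean(),.045],loss='soft_l1',f_scale=.003)
    c=f.x[:2]; print('rim',f.x,len(R))
    # crown: farthest dark
    D=np.hypot(Q[:,0]-c[0],Q[:,1]-c[1]); K=Q[(D>.09)]; 
    dark=w&(col.sum(-1)<(150 if n=='s' else 240)); K2=P[dark]; K2=K2[np.hypot(*(K2[:,:2]-c).T)>.09]
    for k in(K,K2):
        if len(k)>5:
            mm=k.mean(0); e=np.linalg.svd(k-mm)[2][0]; pr=(k-mm)@e; print('crown',len(k),mm,e,pr.min(),pr.max(), np.median(k,0))
```

```text
s table z 0.00024069066276927176
hook n 298
[[0.554 0.181 0.279]
 [0.557 0.179 0.286]
 [0.559 0.177 0.281]
 [0.561 0.177 0.242]
 [0.563 0.177 0.235]
 [0.567 0.18  0.238]
 [0.571 0.174 0.274]
 [0.577 0.175 0.276]
 [0.582 0.177 0.234]
 [0.587 0.173 0.229]
 [0.59  0.174 0.232]
 [0.592 0.173 0.264]
 [0.593 0.173 0.245]
 [0.595 0.174 0.267]
 [0.598 0.178 0.257]
 [0.606 0.171 0.234]
 [0.616 0.179 0.233]
 [0.626 0.175 0.227]
 [0.638 0.176 0.227]
 [0.648 0.171 0.232]
 [0.655 0.166 0.231]
 [0.656 0.173 0.215]
 [0.658 0.168 0.232]
 [0.66  0.168 0.201]
 [0.663 0.163 0.238]
 [0.664 0.181 0.239]
 [0.667 0.167 0.237]
 [0.67  0.172 0.23 ]]
bail n 438 [ 0.50207192 -0.1528412   0.06204995] [ 0.66168287 -0.02401182  0.0881335 ]
rim [ 0.54775114 -0.08185929  0.04479814] 254
crown 172 [ 0.64344603 -0.10594205  0.08257146] [0.22007124 0.97546592 0.00590688] -0.050489979233647994 0.058850808931637306 [ 0.64654348 -0.10902463  0.08280286]
crown 65 [ 0.65122595 -0.10299567  0.08436942] [-0.20469975 -0.97867373  0.01719731] -0.03654986403043283 0.035386461815396196 [ 0.6509613  -0.10352432  0.08451971]
t tab
[... 410 characters left out ...]
0.228]
 [0.632 0.175 0.231]
 [0.639 0.174 0.231]
 [0.645 0.172 0.234]
 [0.652 0.174 0.233]
 [0.657 0.172 0.223]
 [0.66  0.169 0.233]
 [0.661 0.169 0.239]
 [0.663 0.166 0.235]
 [0.665 0.179 0.241]
 [0.666 0.183 0.236]
 [0.671 0.178 0.237]]
bail n 236 [ 0.50404325 -0.1508191   0.06220861] [ 0.66461796 -0.02498332  0.09053498]
rim [ 0.55026084 -0.07982923  0.04476825] 104
crown 105 [ 0.64792637 -0.10029709  0.08090251] [-0.20879034 -0.97780223  0.01758952] -0.05625613149819528 0.05576833402801274 [ 0.65008047 -0.10139065  0.08057459]
crown 13 [ 0.64932003 -0.10985262  0.08141352] [-0.22490846 -0.97375324 -0.03494021] -0.03738418411678684 0.02157481289883729 [ 0.64724205 -0.11739356  0.0817336 ]
```

Run:
```python
from h import *
s=np.load('pics/side0.npz'); t=np.load('pics/top0.npz')
for n,d in(('s',s),('t',t)):
    P=cloud(d); ok=d['range_z']>0
    A=P[ok]
    D=A[(A[:,2]>.1)&(A[:,2]<.47)&(A[:,0]>-.1)&(A[:,0]<.62)&(A[:,1]<-.12)&(A[:,1]>-.7)]
    print(n,'door',len(D)); 
    for x0 in np.arange(.05,.62,.05):
        q=D[abs(D[:,0]-x0)<.01]; q=q[q[:,2]>.4] if len(q) else q
        if len(q): print(round(x0,2),np.round([q[:,1].min(),q[:,1].max(),q[:,2].max()],3),len(q))
    H=A[(A[:,2]>.2)&(A[:,2]<.32)&(A[:,1]>.12)&(A[:,1]<.22)&(A[:,0]>.5)&(A[:,0]<.72)]
    arm=H[(H[:,0]>.603)&(H[:,0]<.65)&(H[:,2]>.22)]; print('arm',arm.mean(0),np.percentile(arm[:,2],[5,50,95]))
    post=A[(A[:,2]>.05)&(A[:,2]<.19)&(abs(A[:,0]-.66)<.02)&(abs(A[:,1]-.175)<.02)]; print('post',post.mean(0),post.min(0),post.max(0))
    hk=H[H[:,0]<.603]; 
    for lo in np.arange(.55,.605,.005):
        q=hk[(hk[:,0]>=lo)&(hk[:,0]<lo+.005)]
        if len(q): print(round(lo,3),len(q),'y',np.round(np.median(q[:,1]),4),'z',np.round(np.sort(q[:,2])[::max(1,len(q)//7)],3))
    pl=A[(abs(A[:,2]-.012)<.004)&(A[:,0]>.56)&(A[:,0]<.76)&(A[:,1]>.08)&(A[:,1]<.27)]
    r=cv2.minAreaRect((pl[:,:2]*1000).astype(np.float32)); print('plate',r)
```

```text
s door 26126
0.05 [-0.164 -0.147  0.412] 27
0.1 [-0.171 -0.12   0.47 ] 486
0.15 [-0.186 -0.163  0.46 ] 124
0.2 [-0.225 -0.193  0.461] 185
0.25 [-0.262 -0.229  0.46 ] 204
0.3 [-0.301 -0.268  0.461] 224
0.35 [-0.338 -0.304  0.461] 252
0.4 [-0.375 -0.341  0.46 ] 278
0.45 [-0.413 -0.381  0.461] 307
0.5 [-0.45  -0.417  0.461] 344
0.55 [-0.489 -0.454  0.47 ] 482
0.6 [-0.481 -0.443  0.47 ] 593
arm [0.62574516 0.1738638  0.23105252] [0.22674727 0.23183363 0.23362489]
post [0.66045742 0.16691547 0.12671665] [0.64798751 0.15830326 0.05096948] [0.67826688 0.18311427 0.18953777]
0.55 3 y 0.1784 z [0.279 0.284 0.289]
0.555 25 y 0.1774 z [0.242 0.248 0.253 0.26  0.268 0.278 0.281 0.286 0.288]
0.56 24 y 0.177 z [0.235 0.241 0.245 0.251 0.259 0.266 0.27  0.274]
0.565 11 y 0.1769 z [0.231 0.234 0.235 0.235 0.238 0.239 0.274 0.275 0.276 0.276 0.277]
0.57 11 y 0.1766 z [0.229 0.232 0.233 0.234 0.235 0.237 0.274 0.275 0.276 0.276 0.276]
0.575 9 y 0.1763 z [0.228 0.229 0.232 0.232 0.234 0.235 0.275 0.276 0.278]
0.58 12 y 0.1757 z [0.23  0.231 0.233 0.234 0.234 0.234 0.273 0.275 0.275 0.275 0.275 0.276]
0
[... 918 characters left out ...]
287]
0.56 9 y 0.1786 z [0.248 0.25  0.255 0.258 0.259 0.26  0.266 0.279 0.284]
0.565 4 y 0.1797 z [0.234 0.271 0.276 0.28 ]
0.57 6 y 0.1787 z [0.234 0.271 0.275 0.276 0.276 0.28 ]
0.575 7 y 0.1784 z [0.228 0.23  0.231 0.239 0.272 0.273 0.273]
0.58 10 y 0.1801 z [0.227 0.228 0.232 0.233 0.272 0.272 0.272 0.273 0.273 0.276]
0.585 7 y 0.179 z [0.233 0.233 0.241 0.269 0.272 0.274 0.279]
0.59 13 y 0.1775 z [0.229 0.232 0.233 0.246 0.247 0.254 0.273 0.273 0.275 0.277 0.278 0.279
 0.28 ]
0.595 9 y 0.1766 z [0.246 0.253 0.262 0.275 0.276 0.276 0.276 0.276 0.285]
0.6 2 y 0.1747 z [0.23  0.237]
plate ((661.3927001953125, 180.94454956054688), (169.82228088378906, 174.78436279296875), 84.84063720703125)
```

```bash
python3 -m handwheel '{"xyz":[[0,0,-1],[0,0,-1],[0,0,-1],[0,0,-1],[0,0,-1]],"rot":[[0,0,0],[0,0,0],[0,0,0],[0,0,0],[0,0,0]]}'; python3 -m handwheel '{"xyz":[[0,-0.5,-1],[0,-0.5,-1],[0,-0.5,-1],[0,-0.5,-1],[0,-0.5,-1]],"rot":[[0,0,0],[0,0,0],[0,0,0],[0,0,0],[0,0,0]]}'
```

```text
time: 0.52
tool_pos: [0.1554, -0.5533, 0.3574]
ee_rot: [0.991, 0.137, -0.0, -0.0]
ft_force: [0.0, 0.7, -0.3]
finger_gap: 0.0855
time: 0.93
tool_pos: [0.1383, -0.4926, 0.4824]
ee_rot: [0.991, 0.136, -0.0, -0.0]
ft_force: [-0.0, 0.0, -0.5]
finger_gap: 0.085
```

```bash
python3 -m handwheel '{"xyz":[[0,-0.6,-1],[0,-0.6,-1],[0,-0.6,-0.5],[0,-0.6,0],[0,-0.5,0]],"rot":[[0,0,0],[0,0,0],[0,0,0],[0,0,0],[0,0,0]]}'; python3 -c "
from h import *; print(np.round(get_obs()['joints'],3)); snap('side','side1.png')"
```

```text
time: 1.35
tool_pos: [0.1187, -0.4228, 0.5442]
ee_rot: [0.991, 0.136, 0.0, 0.0]
ft_force: [-0.0, -0.6, -0.4]
finger_gap: 0.0856
[ 1.233  0.294 -0.015  1.133  0.004  1.715 -0.077]
```

View pics/side1.png

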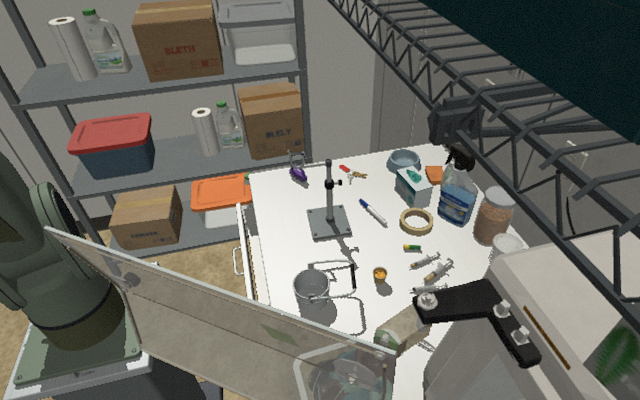

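```bash
for i in 1 2; do python3 -m handwheel '{"xyz":[[1,-0.04,0],[1,-0.04,0],[1,-0.04,0],[1,-0.04,0],[1,-0.04,0]],"rot":[[0,0,-0.057],[0,0,-0.057],[0,0,-0.057],[0,0,-0.057],[0,0,-0.057]]}'; done
```

```text
time: 1.82
tool_pos: [0.2335, -0.3714, 0.5435]
ee_rot: [0.961, 0.277, -0.0, -0.0]
ft_force: [0.2, -0.5, 0.2]
finger_gap: 0.0857
time: 2.23
tool_pos: [0.3277, -0.2896, 0.5435]
ee_rot: [0.912, 0.411, -0.0, -0.0]
ft_force: [0.2, -1.4, -0.6]
finger_gap: 0.0855
```

```bash
for i in 1 2; do python3 -m handwheel '{"xyz":[[1,-0.04,0],[1,-0.04,0],[1,-0.04,0],[1,-0.04,0],[1,-0.04,0]],"rot":[[0,0,-0.057],[0,0,-0.057],[0,0,-0.057],[0,0,-0.057],[0,0,-0.057]]}' -0.3; done; python3 -c "
from h import *; print(np.round(get_obs()['joints'],3)); snap('side','side2.png')"
```

```text
time: 2.65
tool_pos: [0.395, -0.1846, 0.5435]
ee_rot: [0.844, 0.536, -0.0, -0.0]
ft_force: [-0.2, 0.2, -0.3]
finger_gap: 0.0554
time: 3.07
tool_pos: [0.4301, -0.0649, 0.5435]
ee_rot: [0.76, 0.65, -0.0, -0.0]
ft_force: [0.4, -0.6, -0.6]
finger_gap: 0.0555
[ 0.349  0.303 -0.455  1.139  0.133  1.728 -0.221]
```

View pics/side2.png

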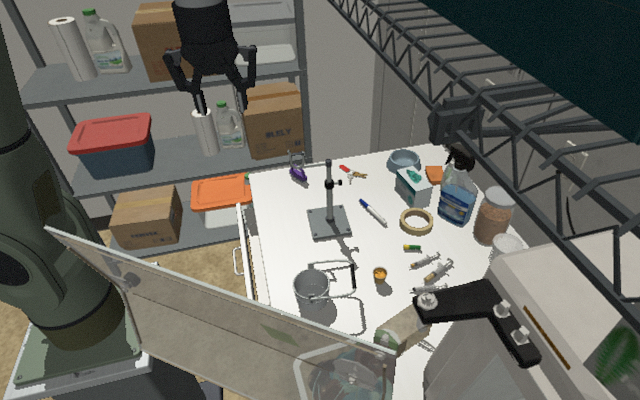

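```bash
python3 -m handwheel '{"xyz":[[0,0.3,1],[0,0.6,1],[0,0.6,1],[0,0.6,1],[0,0.6,1]],"rot":[[0,0,0.053],[0,0,0],[0,0,0],[0,0,0],[0,0,0]]}'; for i in 1 2; do python3 -m handwheel '{"xyz":[[-0.05,0.6,1],[-0.05,0.6,1],[-0.05,0.6,1],[-0.05,0.6,1],[-0.05,0.6,1]],"rot":[[0,0,0],[0,0,0],[0,0,0],[0,0,0],[0,0,0]]}' ; done
python3 - <<'E'
from h import *
o=get_obs(); p=o['tool_pos']; q=o['ee_rot']; y=2*np.arctan2(q[1],q[0]); print(p,np.degrees(y))
d=np.array([.645,-.128])-p[:2]; x=np.array([np.cos(y),np.sin(y)]); yy=np.array([np.sin(y),-np.cos(y)])
print('tool units',d@x/.025,d@yy/.025,(p[2]-.07)/.025)
snap('side','side3.png'); snap('top','top3.png')
E
```

```text
time: 3.53
tool_pos: [0.4965, -0.0799, 0.4174]
ee_rot: [0.777, 0.629, -0.0, -0.0]
ft_force: [0.2, -0.1, 1.0]
finger_gap: 0.0553
time: 3.95
tool_pos: [0.5685, -0.1017, 0.2922]
ee_rot: [0.777, 0.629, -0.0, -0.0]
ft_force: [1.2, 0.9, 0.4]
finger_gap: 0.0557
time: 4.37
tool_pos: [0.6405, -0.1235, 0.167]
ee_rot: [0.777, 0.629, -0.0, -0.0]
ft_force: [0.9, 0.5, 0.3]
finger_gap: 0.0553
[ 0.64046611 -0.12349081  0.16701825] 77.95603581999985
tool units -0.13855527107559318 0.21499950823012515 3.8807300235335416
```

View pics/side3.png

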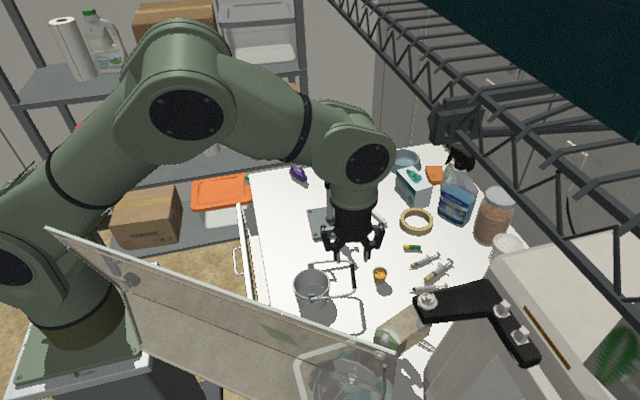

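```bash
python3 -m handwheel '{"xyz":[[-0.14,0.2,0.8],[0,0,0.8],[0,0,0.8],[0,0,0.8],[0,0,0.6]],"rot":[[0,0,0],[0,0,0],[0,0,0],[0,0,0],[0,0,0]]}'
python3 - <<'E'
from h import *
s=snap('side','side4.png'); a=s['color'][220:340,270:420,::-1]; cv2.imwrite('pics/s4c.png',cv2.resize(a,None,fx=5,fy=5,interpolation=2)); print(get_obs()['tool_pos'])
E
```

```text
time: 4.88
tool_pos: [0.6437, -0.1276, 0.073]
ee_rot: [0.777, 0.629, -0.0, -0.0]
ft_force: [0.6, -0.2, 0.1]
finger_gap: 0.0556
[ 0.64270569 -0.12745124  0.07055697]
```

View pics/s4c.png

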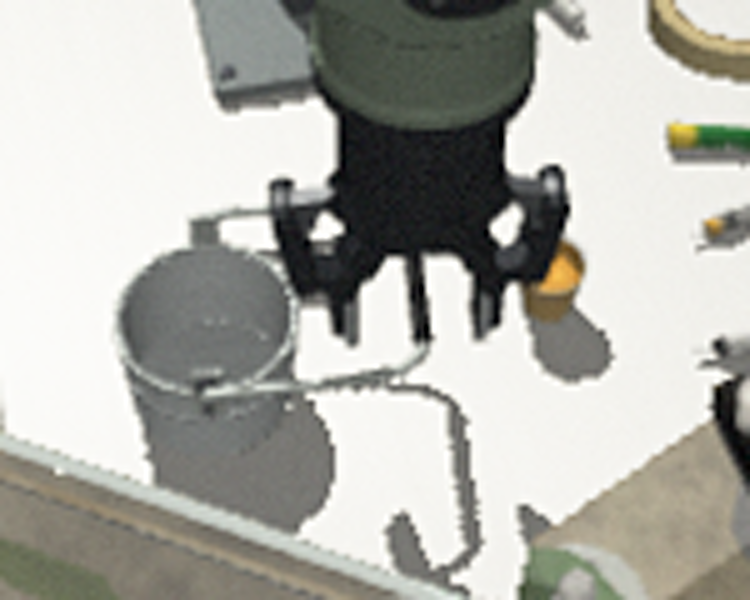

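```bash
python3 -m handwheel '{"xyz":[[0,0.05,0],[0,0,0],[0,0,0],[0,0,0],[0,0,0]],"rot":[[0,0,0],[0,0,0],[0,0,0],[0,0,0],[0,0,0]]}' 1;python3 -m handwheel '{"xyz":[[0,0,0],[0,0,0]],"rot":[[0,0,0],[0,0,0]]}'
python3 - <<'E'
from h import *
s=snap('side','side5.png'); a=s['color'][220:340,270:420,::-1]; cv2.imwrite('pics/s5c.png',cv2.resize(a,None,fx=5,fy=5,interpolation=2)); o=get_obs();print(o['tool_pos'],o['finger_gap'],o['wrist_torque'])
E
```

```text
time: 5.35
tool_pos: [0.6459, -0.128, 0.0748]
ee_rot: [0.777, 0.629, 0.001, 0.001]
ft_force: [1.8, -0.3, 0.2]
finger_gap: 0.0066
time: 5.52
tool_pos: [0.6456, -0.128, 0.0742]
ee_rot: [0.777, 0.629, 0.0, 0.0]
ft_force: [2.0, -1.8, 0.1]
finger_gap: 0.0072
[ 0.64556387 -0.12796692  0.07406418] 0.00713752530056068 [-0.18848214 -0.45808793 -0.04014863]
```

View pics/s5c.png

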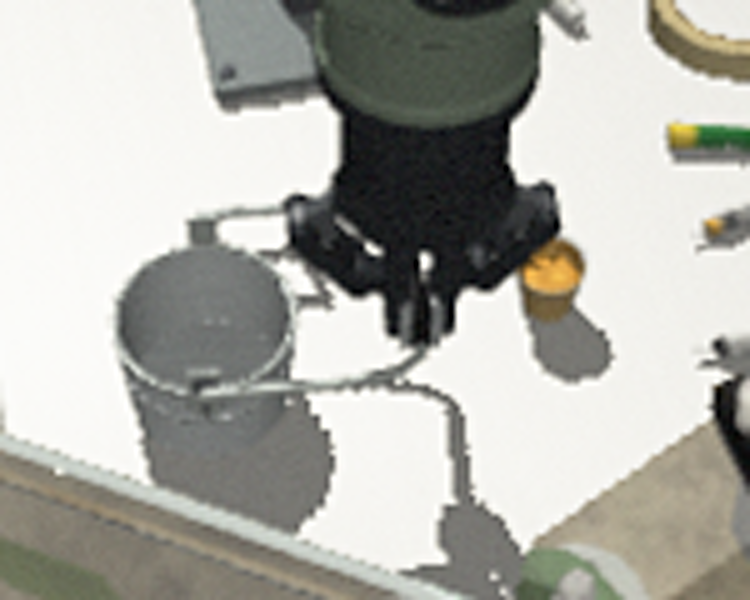

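```bash
python3 -m handwheel '{"xyz":[[0,0,0],[0,0,0],[0,0,0.1],[0,0,0.1],[0,0,0]],"rot":[[0,0,0],[0,0,0],[0,0,0],[0,0,0],[0,0,0]]}' 0.2;python3 -m handwheel '{"xyz":[[0,0,0],[0,0,0],[0,0,0]],"rot":[[0,0,0],[0,0,0],[0,0,0]]}'
python3 - <<'E'
from h import *
o=get_obs();print(o['tool_pos'],o['finger_gap'])
s=snap('side','side6.png'); a=s['color'][220:340,270:420,::-1]; cv2.imwrite('pics/s6c.png',cv2.resize(a,None,fx=5,fy=5,interpolation=2))
P=cloud(s); c=s['color'].astype(int); m=(c.sum(-1)<170)&(s['range_z']>0)&(P[...,2]>.06)&(P[...,2]<.095)&(P[...,0]>.6)&(P[...,0]<.69)&(P[...,1]<-.06)
print(m.sum()); v,u=np.nonzero(m); Q=P[m]; i=np.argsort(Q[:,1]); print(np.c_[u,v,Q.round(3)][i][::3])
E
```

```text
time: 5.98
tool_pos: [0.645, -0.1278, 0.0681]
ee_rot: [0.777, 0.629, -0.0, -0.0]
ft_force: [-0.5, -0.1, -0.6]
finger_gap: 0.0337
time: 6.23
tool_pos: [0.6454, -0.1279, 0.0688]
ee_rot: [0.777, 0.629, 0.0, -0.0]
ft_force: [-0.9, -0.5, 0.2]
finger_gap: 0.034
[ 0.64537087 -0.12787284  0.06883783] 0.034005790578846146
55
[[ 3.65e+02  2.86e+02  6.70e-01 -1.43e-01  8.60e-02]
 [ 3.64e+02  2.85e+02  6.68e-01 -1.40e-01  8.80e-02]
 [ 3.55e+02  2.88e+02  6.47e-01 -1.36e-01  7.80e-02]
 [ 3.54e+02  2.87e+02  6.45e-01 -1.34e-01  7.90e-02]
 [ 3.54e+02  2.86e+02  6.46e-01 -1.30e-01  7.80e-02]
 [ 3.53e+02  2.86e+02  6.44e-01 -1.29e-01  7.80e-02]
 [ 3.42e+02  2.85e+02  6.16e-01 -1.28e-01  9.10e-02]
 [ 3.53e+02  2.84e+02  6.45e-01 -1.24e-01  7.90e-02]
 [ 3.53e+02  2.83e+02  6.46e-01 -1.22e-01  8.00e-02]
 [ 3.54e+02  2.82e+02  6.49e-01 -1.19e-01  7.90e-02]
 [ 3.53e+02  2.81e+02  6.48e-01 -1.16e-01  8.00e-02]
 [ 3.53e+02  2.80e+02  6.49e-01 -1.13e-01  7.90e-02]
 [ 3.53e+02  2.79e+02  6.50e-01 -1.10e-01  7.90e-02]
 [ 3.53e+02  2.78e+02  6.50e-01 -1.07e-01  7.90e-02]
 [ 3.53e+02  2.77e+02  6.52e-01 -1.04e-01  7.90e-02]
 [ 3.53e+02  2.75e+02  6.53e-01 -9.80e-02  7.90e-02]
 [ 3.53e+02  2.74e+02  6.55e-01 -9.40e-02  7.80e-02]
 [ 3.52e+02  2.73e+02  6.53e-01 -9.20e-02  7.90e-02]
 [ 3.53e+02  2.72e+02  6.57e-01 -8.50e-02  7.30e-02]]
```

View pics/s6c.png

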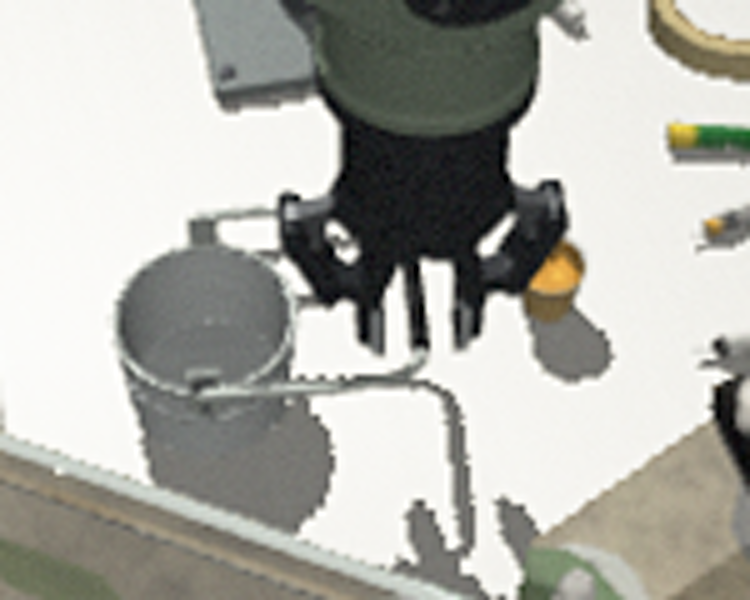

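```bash
python3 -m handwheel '{"xyz":[[0,0,0.1],[0,0,0.08],[0,0,0]],"rot":[[0,0,0],[0,0,0],[0,0,0]]}'; python3 -m handwheel '{"xyz":[[0,0,0],[0,0,0],[0,0,0],[0,0,0],[0,0,0]],"rot":[[0,0,0],[0,0,0],[0,0,0],[0,0,0],[0,0,0]]}' 1
python3 - <<'E'
from h import *
o=get_obs();print(o['tool_pos'],o['finger_gap'],o['ft_force'])
s=snap('side','side7.png'); a=s['color'][220:340,270:420,::-1]; cv2.imwrite('pics/s7c.png',cv2.resize(a,None,fx=5,fy=5,interpolation=2))
E
```

```text
time: 6.53
tool_pos: [0.6451, -0.1278, 0.0638]
ee_rot: [0.777, 0.629, -0.0, -0.0]
ft_force: [-0.2, -0.6, -0.3]
finger_gap: 0.0343
time: 6.95
tool_pos: [0.6456, -0.128, 0.0644]
ee_rot: [0.777, 0.629, 0.0, 0.0]
ft_force: [2.2, -0.4, 0.0]
finger_gap: 0.0071
[ 0.64556174 -0.12799426  0.06444632] 0.007143395118097298 [ 2.1797195  -0.37201566  0.02351654]
```

View pics/s7c.png

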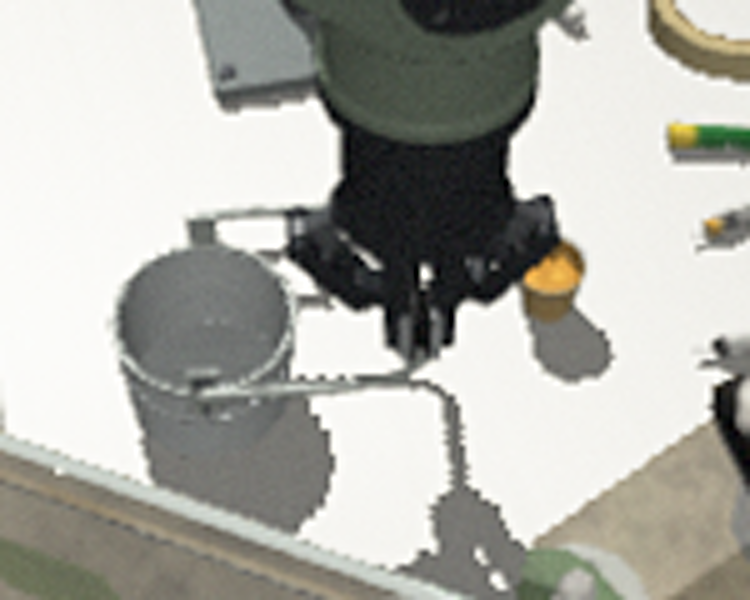

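```bash
cat > leg.py <<'E'
from h import *
import sys
for f in sys.argv[1:]:
    s=np.load(f'pics/{f}.npz'); P=cloud(s); ok=s['range_z']>0
    c=np.array([.549,-.081]); a=np.array([.978,-.207]); b=np.array([.207,.978])
    X=(P[...,:2]-c)@a; Y=(P[...,:2]-c)@b
    m=ok&(X>.055)&(X<.1)&(abs(Y+.055)<.008)&(P[...,2]>.05)
    Q=np.c_[X[m],P[...,2][m]]; print(f,m.sum(),np.polyfit(Q[:,0],Q[:,1],1), 'z@.105',np.polyval(np.polyfit(Q[:,0],Q[:,1],1),.105), np.median(Y[m]))
    m=ok&(abs(P[...,2]-.058)<.006)&(np.hypot(X,Y)<.06)
    R=P[m]; from scipy.optimize import least_squares
    print(' rim',least_squares(lambda p:np.hypot(R[:,0]-p[0],R[:,1]-p[1])-.0455,c,loss='soft_l1',f_scale=.003).x)
E
python3 leg.py side0 side4 side5 side6 side7
```

```text
side0 96 [-10.86357069   1.21485018] z@.105 0.07417525687722226 -0.05322791433942309
 rim [ 0.54780269 -0.08208365]
side4 557 [-2.38950321  0.5150741 ] z@.105 0.26417625932232636 -0.056368129779083606
 rim [ 0.54769483 -0.08233137]
side5 570 [-2.99952977  0.56601112] z@.105 0.25106049577883127 -0.05605742884401557
 rim [ 0.54647331 -0.08198704]
side6 570 [-3.04951171  0.56558361] z@.105 0.2453848802918393 -0.05614139345999561
 rim [ 0.54650834 -0.08194684]
side7 547 [-3.25209029  0.57717695] z@.105 0.2357074722882857 -0.056255603006309295
 rim [ 0.54642153 -0.08208877]
```

```bash
sed -i 's/(P\[...,2\]>.05)$/(P[...,2]>.05)\&(P[...,2]<.1)\&(X<.095)/' leg.py; python3 leg.py side0 side4 side5 side6 side7
```

```text
side0 43 [0.04395525 0.07637838] z@.105 0.08099367686397545 -0.05362976797575435
 rim [ 0.54780269 -0.08208365]
side4 42 [0.02095963 0.07834308] z@.105 0.08054383995757435 -0.053725615484293415
 rim [ 0.54769483 -0.08233137]
side5 44 [0.09214616 0.07197705] z@.105 0.08165239575700806 -0.05374083657631347
 rim [ 0.54647331 -0.08198704]
side6 41 [-0.00610157  0.07616355] z@.105 0.07552288708597747 -0.053704578932379204
 rim [ 0.54650834 -0.08194684]
side7 43 [0.02989955 0.07335842] z@.105 0.0764978747218645 -0.05360147483794269
 rim [ 0.54642153 -0.08208877]
```

Run:
```python
import numpy as np
th=np.linspace(.02,np.pi/2,16); y=.105*np.cos(th)/.025; z=-.105*np.sin(th)/.025
for k in range(0,15,5): print([[0,round(y[i+1]-y[i],2),round(z[i+1]-z[i],2)] for i in range(k,k+5)])
```

```text
[[0, np.float64(-0.03), np.float64(-0.43)], [0, np.float64(-0.08), np.float64(-0.43)], [0, np.float64(-0.12), np.float64(-0.42)], [0, np.float64(-0.16), np.float64(-0.4)], [0, np.float64(-0.2), np.float64(-0.38)]]
[[0, np.float64(-0.24), np.float64(-0.36)], [0, np.float64(-0.28), np.float64(-0.33)], [0, np.float64(-0.31), np.float64(-0.3)], [0, np.float64(-0.34), np.float64(-0.27)], [0, np.float64(-0.37), np.float64(-0.23)]]
[[0, np.float64(-0.39), np.float64(-0.19)], [0, np.float64(-0.41), np.float64(-0.15)], [0, np.float64(-0.42), np.float64(-0.11)], [0, np.float64(-0.43), np.float64(-0.07)], [0, np.float64(-0.43), np.float64(-0.02)]]
```

```bash
python3 -m handwheel '{"xyz":[[0,-0.03,-0.43],[0,-0.08,-0.43],[0,-0.12,-0.42],[0,-0.16,-0.4],[0,-0.2,-0.38]],"rot":[[0,0,0],[0,0,0],[0,0,0],[0,0,0],[0,0,0]]}'
python3 - <<'E'
from h import *
s=snap('side','side8.png'); a=s['color'][200:340,250:420,::-1]; cv2.imwrite('pics/s8c.png',cv2.resize(a,None,fx=4,fy=4,interpolation=2))
E
python3 leg.py side8
```

```text
time: 7.42
tool_pos: [0.6308, -0.1248, 0.1174]
ee_rot: [0.777, 0.629, 0.0, 0.0]
ft_force: [1.9, -0.2, 1.7]
finger_gap: 0.0071Traceback (most recent call last):
  File "leg.py", line 8, in <module>
    Q=np.c_[X[m],P[...,2][m]]; print(f,m.sum(),np.polyfit(Q[:,0],Q[:,1],1), 'z@.105',np.polyval(np.polyfit(Q[:,0],Q[:,1],1),.105), np.median(Y[m]))
                                               ~~~~~~~~~~^^^^^^^^^^^^^^^^^
    raise TypeError("expected non-empty vector for x")
TypeError: expected non-empty vector for x
```

View pics/s8c.png

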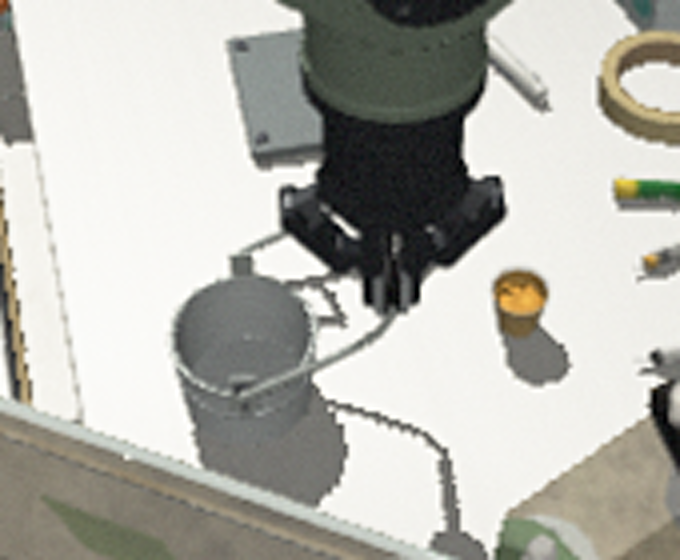

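```bash
python3 -m handwheel '{"xyz":[[0,-0.24,-0.36],[0,-0.28,-0.33],[0,-0.31,-0.3],[0,-0.34,-0.27],[0,-0.37,-0.23]],"rot":[[0,0,0],[0,0,0],[0,0,0],[0,0,0],[0,0,0]]}'; python3 -m handwheel '{"xyz":[[0,-0.39,-0.19],[0,-0.41,-0.15],[0,-0.42,-0.11],[0,-0.43,-0.07],[0,-0.43,-0.02]],"rot":[[0,0,0],[0,0,0],[0,0,0],[0,0,0],[0,0,0]]}';python3 -m handwheel '{"xyz":[[0,0,0],[0,0,0]],"rot":[[0,0,0],[0,0,0]]}'
python3 - <<'E'
from h import *
s=snap('side','side9.png'); a=s['color'][200:340,250:420,::-1]; cv2.imwrite('pics/s9c.png',cv2.resize(a,None,fx=4,fy=4,interpolation=2))
s=snap('top','top9.png')
E
```

```text
time: 7.88
tool_pos: [0.5931, -0.1169, 0.1544]
ee_rot: [0.777, 0.629, 0.001, 0.001]
ft_force: [2.8, -2.6, 6.3]
finger_gap: 0.0073
time: 8.3
tool_pos: [0.5416, -0.106, 0.1676]
ee_rot: [0.777, 0.629, 0.0, 0.0]
ft_force: [0.6, -1.3, 6.0]
finger_gap: 0.0073
time: 8.47
tool_pos: [0.5416, -0.106, 0.1675]
ee_rot: [0.777, 0.629, -0.0, 0.0]
ft_force: [0.5, -1.8, 9.7]
finger_gap: 0.0076
```

View pics/s9c.png

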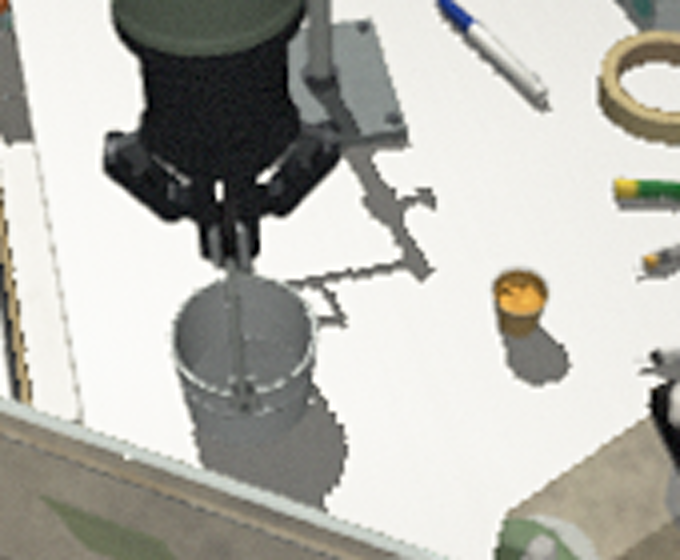

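```bash
python3 -m handwheel '{"xyz":[[0,0,-0.1],[0,0,-0.2],[0,0,-0.3],[0,0,-0.4],[0,0,-0.4]],"rot":[[0,0,0],[0,0,0],[0,0,0],[0,0,0],[0,0,0]]}';python3 -m handwheel '{"xyz":[[0,0,-0.2],[0,0,0],[0,0,0]],"rot":[[0,0,0],[0,0,0],[0,0,0]]}'
python3 - <<'E'
from h import *
s=snap('side','side10.png'); a=s['color'][180:320,250:420,::-1]; cv2.imwrite('pics/s10c.png',cv2.resize(a,None,fx=4,fy=4,interpolation=2))
E
```

```text
time: 8.98
tool_pos: [0.5422, -0.1058, 0.2026]
ee_rot: [0.777, 0.629, -0.0, -0.0]
ft_force: [-0.4, -0.2, -3.7]
finger_gap: 0.0075
time: 9.23
tool_pos: [0.5424, -0.106, 0.2067]
ee_rot: [0.777, 0.629, 0.0, 0.0]
ft_force: [0.5, -0.2, -3.6]
finger_gap: 0.007
```

View pics/s10c.png

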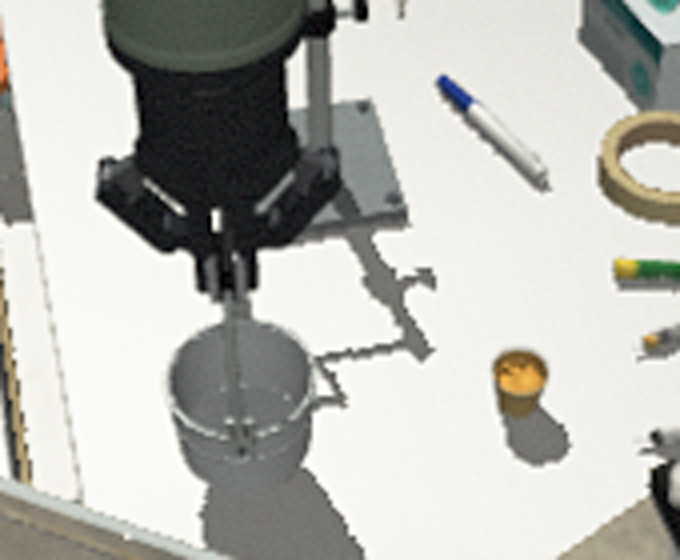

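```bash
python3 -m handwheel '{"xyz":[[0.2,-0.1,-0.3],[0.4,-0.2,-0.4],[0.6,-0.25,-0.4],[0.7,-0.25,-0.4],[0.7,-0.25,-0.4]],"rot":[[0,0,0],[0,0,0],[0,0,0],[0,0,0],[0,0,0]]}';python3 -m handwheel '{"xyz":[[0.7,-0.25,-0.4],[0.7,-0.25,-0.4],[0.7,-0.25,-0.4],[0.7,-0.25,-0.3],[0.7,-0.25,-0.16]],"rot":[[0,0,-0.015],[0,0,-0.02],[0,0,-0.02],[0,0,-0.02],[0,0,-0.02]]}';python3 -m handwheel '{"xyz":[[0.7,-0.25,0],[0.7,-0.25,0],[0.7,-0.25,0],[0.6,-0.2,0],[0.4,-0.1,0]],"rot":[[0,0,-0.02],[0,0,-0.016],[0,0,0],[0,0,0],[0,0,0]]}'; python3 -m handwheel '{"xyz":[[0.2,0,0],[0,0,0],[0,0,0],[0,0,0],[0,0,0]],"rot":[[0,0,0],[0,0,0],[0,0,0],[0,0,0],[0,0,0]]}'
python3 - <<'E'
from h import *
s=snap('side','side11.png');snap('top','top11.png')
o=get_obs(); p=o['tool_pos']; q=o['ee_rot']; y=2*np.arctan2(q[1],q[0]); print(p,np.degrees(y),o['ft_force'])
E
```

```text
time: 9.7
tool_pos: [0.5298, -0.035, 0.2553]
ee_rot: [0.777, 0.629, 0.0, -0.0]
ft_force: [1.3, -0.2, -3.3]
finger_gap: 0.0074
time: 10.12
tool_pos: [0.5141, 0.0567, 0.2973]
ee_rot: [0.746, 0.666, 0.001, 0.0]
ft_force: [0.1, 0.0, -3.4]
finger_gap: 0.0073
time: 10.53
tool_pos: [0.4944, 0.1368, 0.2964]
ee_rot: [0.734, 0.68, 0.0, -0.0]
ft_force: [-0.5, 1.1, -3.9]
finger_gap: 0.0072
time: 10.95
tool_pos: [0.4962, 0.1384, 0.2956]
ee_rot: [0.735, 0.678, -0.0, 0.0]
ft_force: [0.4, -0.8, -3.1]
finger_gap: 0.0074
[0.49612315 0.13864809 0.29557563] 85.42040544990819 [-0.37802966 -0.30014082 -3.70569093]
```

View pics/side11.png

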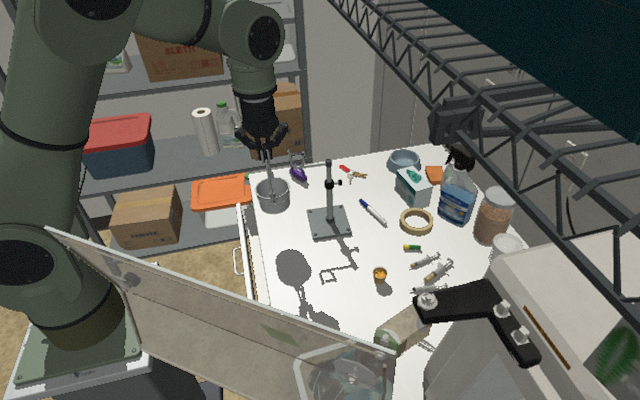

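View pics/top11.png

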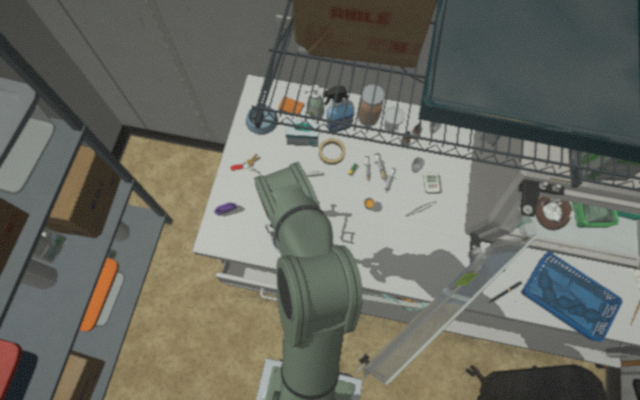

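```bash
cat > m.py <<'E'
from h import *
import sys
from scipy.optimize import least_squares
f=sys.argv[1]; s=np.load(f'pics/{f}.npz'); a=s['color'][120:230,225:375,::-1]; cv2.imwrite(f'pics/{f}c.png',cv2.resize(a,None,fx=5,fy=5,interpolation=2))
P=cloud(s); ok=s['range_z']>0; o=get_obs(); tz=o['tool_pos'][2]; g=o['tool_pos'][:2]
rz=tz+.0095-.117 # rim height
m=ok&(abs(P[...,2]-rz+.002)<.006)&(np.hypot(P[...,0]-g[0],P[...,1]-g[1]-.026)<.08)
R=P[m]; r=least_squares(lambda p:np.hypot(R[:,0]-p[0],R[:,1]-p[1])-.0455,[g[0],g[1]+.026],loss='soft_l1',f_scale=.003).x
print('rim',r,len(R),'tcp',g)
# legs at mid height
m=ok&(P[...,2]>rz+.03)&(P[...,2]<rz+.085)&(abs(P[...,0]-g[0])<.03)&(abs(P[...,1]-g[1]-.026)<.08)
Q=P[m]; h,e=np.histogram(Q[:,1],np.arange(g[1]-.06,g[1]+.12,.004)); print([(round(b-g[1],3),int(k)) for b,k in zip(e,h) if k])
for lo,hi in((-.05,-.015),(.06,.11)):
    q=Q[(Q[:,1]-g[1]>lo)&(Q[:,1]-g[1]<hi)]
    if len(q): print('leg',len(q),np.median(q,0),np.polyfit(q[:,2],q[:,0],1)[0],np.polyfit(q[:,2],q[:,1],1)[0])
E
python3 m.py side11
```

```text
rim [0.49989202 0.16120084] 237 tcp [0.49612315 0.13864809]
[(np.float64(-0.036), 18), (np.float64(-0.032), 24), (np.float64(-0.028), 2), (np.float64(0.076), 10), (np.float64(0.08), 1)]
leg 44 [0.49429082 0.1070105  0.24772925] -0.04130945290406035 0.022809802630134584
leg 11 [0.50292998 0.21705141 0.22696316] -0.0874494933595132 0.046233710666698326
```

View pics/side11c.png

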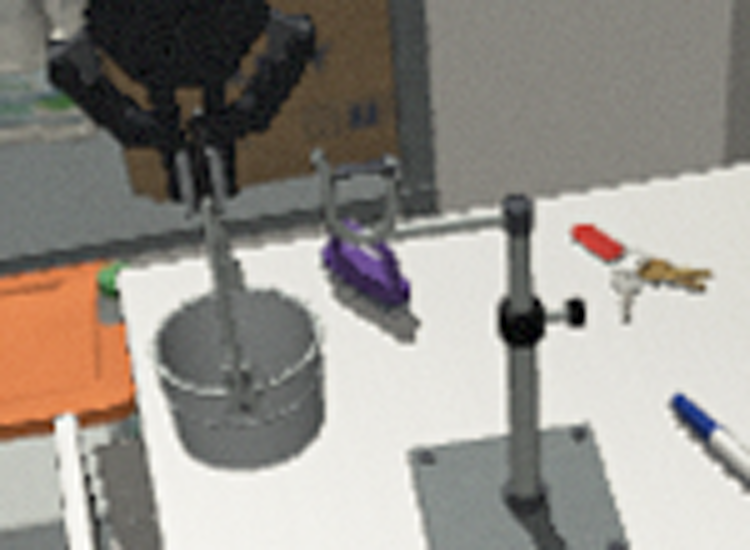

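```bash
python3 -m handwheel '{"xyz":[[0.2,0,0],[0.3,0.1,0],[0.2,0.2,0],[0.1,0.3,0],[0,0.3,0]],"rot":[[0,0,0],[0,0,0],[0,0,0],[0,0,0],[0,0,0]]}'; python3 -m handwheel '{"xyz":[[0,0.35,0],[0,0.35,0],[0,0.35,0],[0,0.35,0],[0,0.3,0]],"rot":[[0,0,0],[0,0,0],[0,0,0],[0,0,0],[0,0,0]]}';python3 -m handwheel '{"xyz":[[0,0.25,0],[0,0.15,0],[0,0.1,0],[0,0,0],[0,0,0]],"rot":[[0,0,0],[0,0,0],[0,0,0],[0,0,0],[0,0,0]]}'
python3 - <<'E'
from h import *
s=snap('side','side12.png')
o=get_obs(); p=o['tool_pos']; q=o['ee_rot']; y=2*np.arctan2(q[1],q[0]); print(p,np.degrees(y),o['ft_force'])
E
python3 m.py side12
```

```text
time: 11.47
tool_pos: [0.5205, 0.1585, 0.2955]
ee_rot: [0.734, 0.679, 0.0, -0.0]
ft_force: [-0.7, 0.1, -3.9]
finger_gap: 0.0072
time: 11.88
tool_pos: [0.5633, 0.154, 0.2953]
ee_rot: [0.735, 0.679, -0.0, -0.0]
ft_force: [-0.1, -1.0, -3.4]
finger_gap: 0.0071
time: 12.3
tool_pos: [0.5746, 0.1531, 0.2956]
ee_rot: [0.734, 0.679, -0.0, -0.0]
ft_force: [-1.0, -0.3, -3.7]
finger_gap: 0.0072
[0.57456974 0.15313891 0.29562739] 85.48700001743387 [-0.82295583 -0.09741574 -3.711729  ]
rim [0.56878986 0.17661756] 217 tcp [0.57456974 0.15313891]
[(np.float64(-0.036), 9), (np.float64(-0.032), 29), (np.float64(-0.028), 6), (np.float64(0.016), 16), (np.float64(0.02), 57), (np.float64(0.024), 31), (np.float64(0.028), 3), (np.float64(0.072), 1), (np.float64(0.076), 9)]
leg 44 [0.56698628 0.12293878 0.2477719 ] 0.03066135469911535 -0.00582301328686056
leg 10 [0.57373187 0.23055388 0.22703634] 0.06551737865219436 0.01595355176484746
```

View pics/side12c.png

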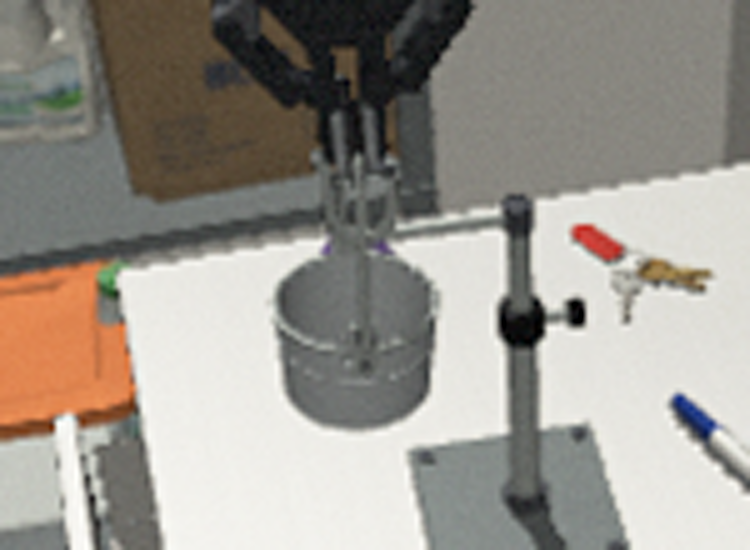

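```bash
python3 -m handwheel '{"xyz":[[0,0,0.15],[0,0,0.2],[0,0,0.2],[0,0,0.15],[0,0,0]],"rot":[[0,0,0],[0,0,0],[0,0,0],[0,0,0],[0,0,0]]}'; python3 -m handwheel '{"xyz":[[0,0,0.1],[0,0,0.1],[0,0,0],[0,0,0]],"rot":[[0,0,0],[0,0,0],[0,0,0],[0,0,0]]}';  python3 -c "
from h import *
snap('side','side13.png')"
python3 m.py side13
```

```text
time: 12.77
tool_pos: [0.5745, 0.1528, 0.2771]
ee_rot: [0.734, 0.679, -0.001, -0.0]
ft_force: [0.7, -0.5, -3.8]
finger_gap: 0.0078
time: 13.1
tool_pos: [0.5748, 0.153, 0.273]
ee_rot: [0.734, 0.679, -0.0, -0.0]
ft_force: [-0.7, 0.1, -3.7]
finger_gap: 0.0074
rim [0.57205419 0.17633389] 221 tcp [0.57480779 0.1530202 ]
[(np.float64(-0.036), 13), (np.float64(-0.032), 25), (np.float64(-0.028), 2), (np.float64(0.016), 2), (np.float64(0.02), 46), (np.float64(0.024), 15), (np.float64(0.028), 2), (np.float64(0.072), 1), (np.float64(0.076), 5), (np.float64(0.08), 3)]
leg 40 [0.56881554 0.12143656 0.2279279 ] 0.030590714486393424 0.059789829588897836
leg 9 [0.57690137 0.23204487 0.20546357] -0.25476762965423916 0.04729877057057575
```

View pics/side13c.png

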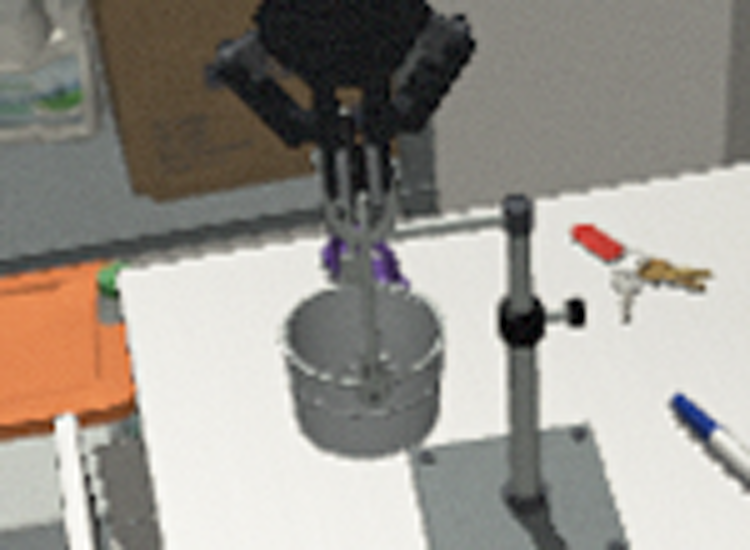

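```bash
for i in 1 2; do python3 -m handwheel '{"xyz":[[0,0,0.06],[0,0,0.06],[0,0,0.06],[0,0,0]],"rot":[[0,0,0],[0,0,0],[0,0,0],[0,0,0]]}'; done
```

```text
time: 13.48
tool_pos: [0.5749, 0.1531, 0.2684]
ee_rot: [0.734, 0.679, 0.0, -0.0]
ft_force: [-0.0, 0.9, -2.5]
finger_gap: 0.0075
time: 13.82
tool_pos: [0.5747, 0.1531, 0.2639]
ee_rot: [0.734, 0.679, -0.0, -0.0]
ft_force: [0.1, -0.0, 0.2]
finger_gap: 0.0074
```

```bash
for i in 1 2; do python3 -m handwheel '{"xyz":[[0,0,0.06],[0,0,0.06],[0,0,0.06],[0,0,0]],"rot":[[0,0,0],[0,0,0],[0,0,0],[0,0,0]]}'; done
```

```text
time: 14.15
tool_pos: [0.5746, 0.1531, 0.2593]
ee_rot: [0.734, 0.679, -0.0, -0.0]
ft_force: [-2.3, 1.5, 1.8]
finger_gap: 0.0072
time: 14.48
tool_pos: [0.5745, 0.1531, 0.2547]
ee_rot: [0.734, 0.679, -0.0, -0.0]
ft_force: [-2.8, 0.8, 0.9]
finger_gap: 0.0076
```

```bash
for i in 1 2; do python3 -m handwheel '{"xyz":[[0,0,0.06],[0,0,0.06],[0,0,0.06],[0,0,0]],"rot":[[0,0,0],[0,0,0],[0,0,0],[0,0,0]]}'; done;  python3 -c "
from h import *
snap('side','side14.png')"
python3 m.py side14
```

```text
time: 14.82
tool_pos: [0.5746, 0.153, 0.2502]
ee_rot: [0.734, 0.679, -0.0, -0.0]
ft_force: [-5.3, 1.1, -0.3]
finger_gap: 0.0074
time: 15.15
tool_pos: [0.5746, 0.153, 0.2456]
ee_rot: [0.734, 0.679, -0.0, -0.0]
ft_force: [-5.2, 0.3, 0.2]
finger_gap: 0.0072
rim [0.57486969 0.17743275] 217 tcp [0.57454314 0.15299216]
[(np.float64(-0.036), 9), (np.float64(-0.032), 26), (np.float64(-0.028), 2), (np.float64(0.076), 4), (np.float64(0.08), 4)]
leg 37 [0.57048093 0.12240946 0.19708926] -0.008199912001473715 0.03393518164062244
leg 8 [0.57979455 0.23304751 0.17523696] 0.21103694043243174 -0.0194078198988104
```

View pics/side14c.png

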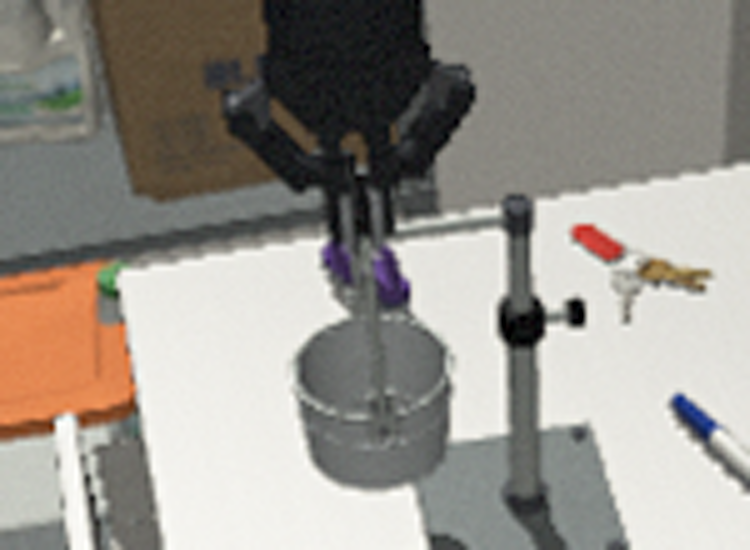

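```bash
for i in 1 2; do python3 -m handwheel '{"xyz":[[0,0,0.05],[0,0,0.05],[0,0,0]],"rot":[[0,0,0],[0,0,0],[0,0,0]]}'; done
```

```text
time: 15.45
tool_pos: [0.5745, 0.153, 0.2431]
ee_rot: [0.734, 0.679, -0.0, -0.0]
ft_force: [-5.8, 0.2, -1.0]
finger_gap: 0.0075
time: 15.7
tool_pos: [0.5741, 0.1529, 0.2403]
ee_rot: [0.734, 0.679, -0.001, -0.001]
ft_force: [-7.2, 1.1, -5.2]
finger_gap: 0.0073
```

```bash
for i in 1 2; do python3 -m handwheel '{"xyz":[[0,0,0.05],[0,0,0.05],[0,0,0]],"rot":[[0,0,0],[0,0,0],[0,0,0]]}'; done
```

```text
time: 15.95
tool_pos: [0.5751, 0.1528, 0.2381]
ee_rot: [0.735, 0.678, 0.0, 0.0]
ft_force: [0.6, 0.1, -3.3]
finger_gap: 0.0073
time: 16.2
tool_pos: [0.5749, 0.1529, 0.2358]
ee_rot: [0.735, 0.679, -0.0, -0.0]
ft_force: [-0.5, -0.5, -3.1]
finger_gap: 0.0076
```

```bash
for i in 1 2; do python3 -m handwheel '{"xyz":[[0,0,0.05],[0,0,0.05],[0,0,0]],"rot":[[0,0,0],[0,0,0],[0,0,0]]}'; done;  python3 -c "
from h import *
snap('side','side15.png')"
python3 m.py side15
```

```text
time: 16.45
tool_pos: [0.5748, 0.153, 0.2333]
ee_rot: [0.735, 0.679, -0.0, -0.0]
ft_force: [-0.2, -0.2, -4.0]
finger_gap: 0.0071
time: 16.7
tool_pos: [0.5747, 0.153, 0.2308]
ee_rot: [0.734, 0.679, -0.0, -0.0]
ft_force: [-0.2, 0.0, -4.1]
finger_gap: 0.0072
rim [0.57459602 0.1760391 ] 203 tcp [0.57475731 0.15301823]
[(np.float64(-0.036), 12), (np.float64(-0.032), 23), (np.float64(-0.028), 1), (np.float64(0.076), 6)]
leg 36 [0.57036003 0.12180593 0.18230898] 0.010674937413909121 0.029334615292875173
leg 6 [0.57743833 0.23180573 0.16065413] 0.019026306213956828 -0.15703969578047905
```

View pics/side15c.png

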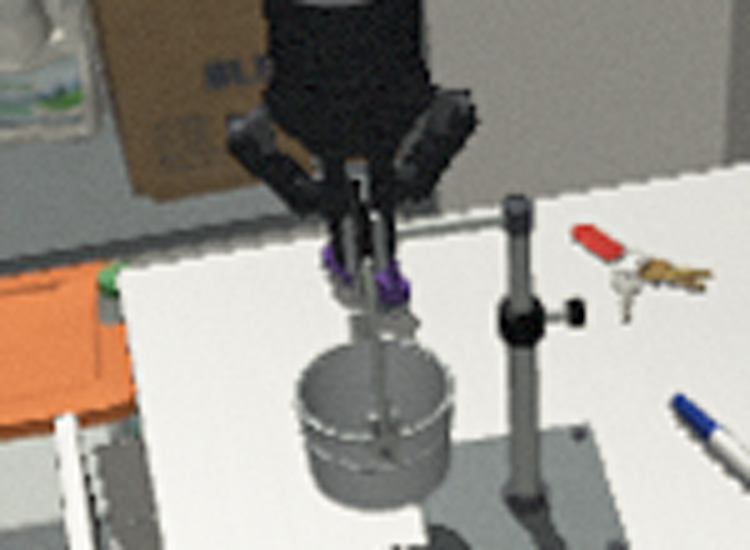

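Past the gate; lower to the seat in millimetre steps, watching force.

```bash
for i in 1 2 3; do python3 -m handwheel '{"xyz":[[0,0,0.04],[0,0,0]],"rot":[[0,0,0],[0,0,0]]}'; done
```

```text
time: 16.92
tool_pos: [0.5748, 0.153, 0.2299]
ee_rot: [0.734, 0.679, -0.0, -0.0]
ft_force: [0.8, 0.0, -3.8]
finger_gap: 0.007
time: 17.08
tool_pos: [0.5751, 0.153, 0.2291]
ee_rot: [0.735, 0.679, 0.0, 0.0]
ft_force: [1.2, -0.1, -1.6]
finger_gap: 0.0072
time: 17.25
tool_pos: [0.5751, 0.153, 0.2283]
ee_rot: [0.735, 0.679, 0.0, 0.0]
ft_force: [3.1, -1.0, 2.9]
finger_gap: 0.0074
```

```bash
python3 -m handwheel '{"xyz":[[0,0.04,-0.02],[0,0,0],[0,0,0]],"rot":[[0,0,0],[0,0,0],[0,0,0]]}'
```

```text
time: 17.5
tool_pos: [0.5758, 0.153, 0.2286]
ee_rot: [0.734, 0.679, 0.0, -0.0]
ft_force: [1.5, 0.3, -1.8]
finger_gap: 0.0072
```

```bash
python3 -m handwheel '{"xyz":[[0,0.03,0.02],[0,0,0],[0,0,0]],"rot":[[0,0,0],[0,0,0],[0,0,0]]}';python3 -m handwheel '{"xyz":[[0,0,0.02],[0,0,0],[0,0,0]],"rot":[[0,0,0],[0,0,0],[0,0,0]]}'
```

```text
time: 17.75
tool_pos: [0.5766, 0.1529, 0.2282]
ee_rot: [0.734, 0.679, 0.0, -0.0]
ft_force: [0.0, 0.5, 2.8]
finger_gap: 0.0075
time: 18.0
tool_pos: [0.5767, 0.1529, 0.2278]
ee_rot: [0.735, 0.679, 0.0, 0.0]
ft_force: [0.8, -0.2, 5.0]
finger_gap: 0.0075
```

```bash
python3 -m handwheel '{"xyz":[[0,0,-0.03],[0,0,0],[0,0,0]],"rot":[[0,0,0],[0,0,0],[0,0,0]]}'; python3 -m handwheel '{"xyz":[[0,0,0],[0,0,0],[0,0,0]],"rot":[[0,0,0],[0,0,0],[0,0,0]]}' 0.5; python3 -c "
from h import *
snap('side','side16.png')"
python3 m.py side16
```

```text
time: 18.25
tool_pos: [0.5766, 0.1529, 0.2283]
ee_rot: [0.734, 0.679, 0.0, -0.0]
ft_force: [2.3, 1.5, 0.5]
finger_gap: 0.0069
time: 18.5
tool_pos: [0.5764, 0.1528, 0.2282]
ee_rot: [0.734, 0.679, -0.0, -0.0]
ft_force: [-0.1, -1.0, -0.2]
finger_gap: 0.0217
rim [0.57657388 0.17547363] 217 tcp [0.57643381 0.15284679]
[(np.float64(-0.036), 14), (np.float64(-0.032), 20), (np.float64(-0.028), 1), (np.float64(0.072), 4), (np.float64(0.076), 8), (np.float64(0.08), 7)]
leg 35 [0.57299888 0.12146022 0.17903632] 0.010577584153061724 0.04859733996332045
leg 19 [0.57906009 0.23103797 0.16532443] -0.07020171341956274 -0.006314222473859015
```

View pics/side16c.png

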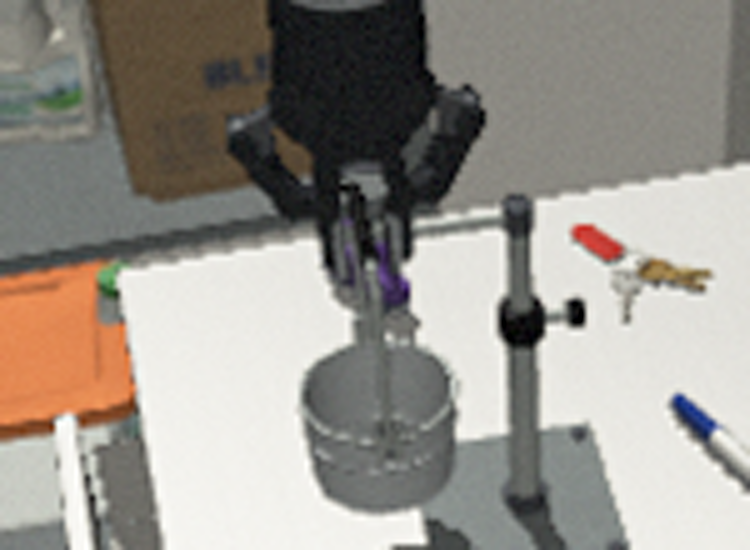

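```bash
python3 -m handwheel '{"xyz":[[0,0,0],[0,0,0],[0,0,0]],"rot":[[0,0,0],[0,0,0],[0,0,0]]}' 0.2; python3 -m handwheel '{"xyz":[[0,0,-0.1],[0,0,-0.2],[0,0,-0.3],[0,0,-0.4],[0,0,-0.5]],"rot":[[0,0,0],[0,0,0],[0,0,0],[0,0,0],[0,0,0]]}';  python3 -m handwheel '{"xyz":[[0,0,-0.6],[0,0,-0.6],[0,0,-0.6],[0,0,-0.6],[0,-0.3,-0.6]],"rot":[[0,0,0],[0,0,0],[0,0,0],[0,0,0],[0,0,0]]}'; python3 -m handwheel '{"xyz":[[0,-0.8,-0.3],[0,-0.8,0],[0,-0.8,0],[0,-0.8,0],[0,-0.8,0]],"rot":[[0,0,0],[0,0,0],[0,0,0],[0,0,0],[0,0,0]]}';python3 -m handwheel '{"xyz":[[0,-0.3,0],[0,0,0],[0,0,0],[0,0,0],[0,0,0]],"rot":[[0,0,0],[0,0,0],[0,0,0],[0,0,0],[0,0,0]]}'
python3 - <<'E'
from h import *
s=snap('side','side17.png'); a=s['color'][120:230,225:375,::-1]; cv2.imwrite('pics/s17c.png',cv2.resize(a,None,fx=5,fy=5,interpolation=2))
E
```

```text
time: 18.8
tool_pos: [0.5765, 0.1528, 0.2283]
ee_rot: [0.734, 0.679, -0.0, -0.0]
ft_force: [0.0, 0.2, -0.6]
finger_gap: 0.0341
time: 19.22
tool_pos: [0.5764, 0.1529, 0.2666]
ee_rot: [0.734, 0.679, -0.0, -0.0]
ft_force: [0.0, 0.0, -0.1]
finger_gap: 0.0343
time: 19.63
tool_pos: [0.5695, 0.1532, 0.342]
ee_rot: [0.735, 0.678, 0.0, 0.0]
ft_force: [0.9, -0.7, -0.6]
finger_gap: 0.0345
time: 20.05
tool_pos: [0.4684, 0.1614, 0.3491]
ee_rot: [0.735, 0.679, 0.0, 0.0]
ft_force: [1.3, 0.8, 0.6]
finger_gap: 0.034
time: 20.47
tool_pos: [0.4626, 0.1618, 0.3481]
ee_rot: [0.735, 0.678, -0.0, -0.0]
ft_force: [-0.0, -0.2, -0.8]
finger_gap: 0.0342
```

View pics/s17c.png

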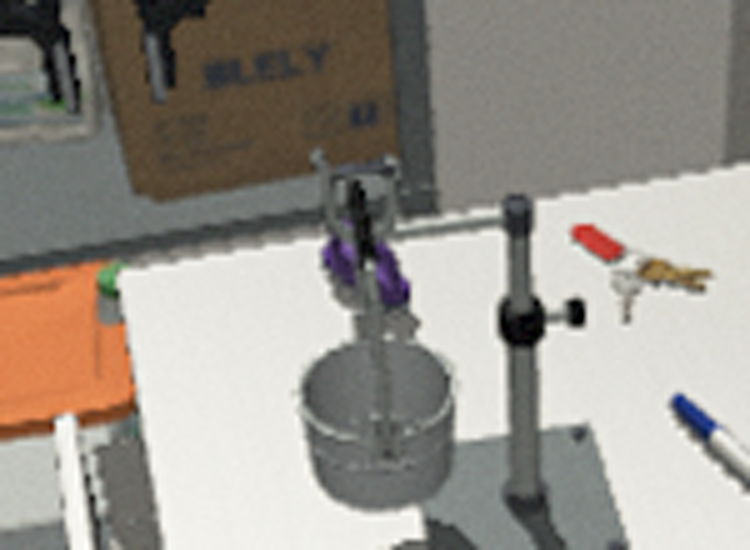

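View pics/side17.png

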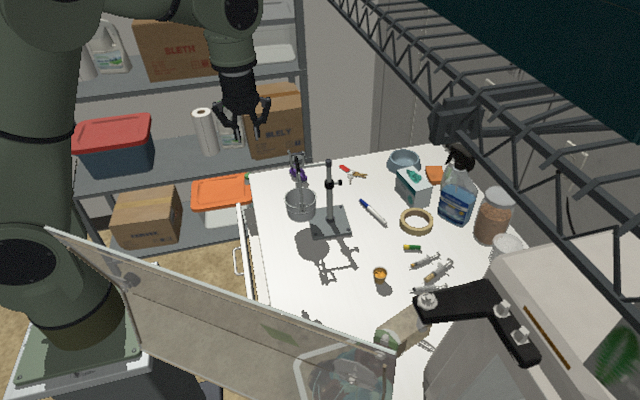

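```bash
python3 -m handwheel '{"xyz":[[0,0,0],[0,0,0],[0,0,0],[0,0,0],[0,0,0]],"rot":[[0,0,0],[0,0,0],[0,0,0],[0,0,0],[0,0,0]]}'
python3 - <<'E'
from h import *
s=snap('side','side18.png'); a=np.load('pics/side0.npz'); b=np.load('pics/side17.npz')
P=cloud(s); Q=cloud(a); 
m=(s['range_z']>0)&(abs(P[...,0]-.577)<.009)&(abs(P[...,1]-.178)<.009)&(P[...,2]>.262)&(P[...,2]<.3); print('gate z',np.round(np.percentile(P[m][:,2],[10,50,90]),4),m.sum())
m=(s['range_z']>0)&(abs(P[...,1]-.178)<.04)&(abs(P[...,0]-.577)<.012)&(s['color'].astype(int).sum(-1)<130)&(P[...,2]<.262)&(P[...,2]>.2); print('tube',np.round(np.median(P[m],0),4),m.sum())
c=s['color'].astype(int); c0=a['color'].astype(int)
for n,f in(('cup',lambda c:(c[...,0]>150)&(c[...,2]<70)&(c[...,1]>90)&(c[...,1]<180)),):
    for cc in(c0,c):
        k=f(cc)[255:300,360:400]; v,u=np.nonzero(k); print(n,u.mean(),v.mean(),k.sum())
print('motion 17->18',np.abs(b['color'][160:240,280:330].astype(int)-c[160:240,280:330]).mean())
E
```

```text
time: 20.93
tool_pos: [0.4619, 0.162, 0.3483]
ee_rot: [0.734, 0.679, 0.0, -0.0]
ft_force: [-0.4, 0.9, 0.1]
finger_gap: 0.0344
gate z [0.2741 0.2754 0.2767] 17
tube [0.5771 0.1773 0.2424] 45
cup 19.967741935483872 18.483870967741936 31
cup 20.032258064516128 18.516129032258064 31
motion 17->18 1.9614166666666666
```

Gate level at 0.275 m (shut, same as at the start), tube seated at about 0.239 m, cup unmoved, pail still.

```bash
python3 -c "
from rig import finish_job; print(finish_job())"
```

```text
the job is handed in; nothing more can be done
None
```

The pail now hangs by its bail at the bottom of the hook, with the gate shut above it. I handed the job in with the arm clear, at about 21 s of the 67 s.

- **What I did:** I raised the bail upright while the pail stood on the table, then lifted the pail by the grip tube, off-centre. I brought it in from the post's far side and eased it down past the gate. I let go only once the wrist force read about zero.
- **Forces:** The force on the hook at the gate was about 7–8 N, by end-of-step readings. I briefly pressed the seat with about 9 N. At the end of the bail raising the bail was pressed down on the standing pail with about 10 N, before I lifted it.
- **Last checks:** The gate surface is at 0.275 m, the same as at the start. The tube sits about 37 mm below it, the pail is still and looks upright, and the food cup has not moved. The nail brush and forceps I did not measure again; the nail brush looks unchanged in the last view.
- **What went wrong:** My first grip was too shallow, so the tube slipped toward the fingertips. Before anything was lifted I opened and gripped about 10 mm deeper. The bail dipped a few millimetres and the pail shifted about 1 mm. The finger gap read 7 mm on the 10 mm tube throughout, which I took for an offset in the reading.

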